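# Sticker sawn blanks for drying

### The arm

A 6-joint arm with a two-finger parallel gripper is mounted at the origin on the work surface. World frame = base frame: x ahead of the robot, y to its left, z up, the work surface at z = 0. Lengths are in m, angles in rad, forces in N, time in s.
With the tool pointing down it reaches from about 0.225 to 0.875 m from the base axis. Payload 3.4 kg.
Tool frame: the origin (TCP) lies at the very end of the fingers, on their centre line; the grasp point (between the pads) lies 19 mm behind it; z points along the fingers, y is the line along which they close (so a half turn about z gives the same grasp; the last joint's range is limited). The gripper opens to 85 mm and grips with 20 to 120 N. Pads are 22 mm wide; open, the fingers measure 114 mm over their backs; the gripper's body (76 mm by 85 mm) begins 54 mm behind the grasp point. The pads swing forward as they close: fully open they stand 13 mm farther back than shut.
Start: joints at [-0.121, 0.276, 1.505, -0, 1.361, -0.121], TCP at [0.575, -0, 0.231] pointing down, gripper open.
Joint ranges: [-2.89, 2.89], [-0.75, 2.08], [0.22, 2.7], [-1.18, 4.32], [0.11, 2.71], [-2.7, 2.7]. Speed limits (rad/s): [2.57, 2.57, 3.14, 3.14, 3.14, 3.14].

### API

Orientations are given as a unit quaternion [w, x, y, z].
In Python, from rig import manip, eyes gives the robot as it stands.
- The arm moves only by the tool servo_tool, never from a script. Its argument "series" is text: rows parted by semicolons, each of 7 numbers parted by spaces: the shift along the tool's x, y, z in m, then the turn, a rotation vector about the tool's x, y, z in degrees, then the closure, from 0 (fully open) to 1 (shut). In form: dx dy dz ax ay az fingers; .... A call has 1 to 5 rows; each row is the pose to reach, as a shift and turn from the pose commanded when the call began, along the tool's axes at that moment; what a row does not reach only later rows make up. A row lasts 1/10 s, in which the tool goes at most 50 mm and 8.59 degrees, less where a joint would pass 70% of its speed; a pose out of reach is approached as far as the arm can. A call with a gripper value outside its range is refused whole. The fingers move at their own pace and stop on an object; "squeeze" is the grip in N (left out, the last holds). Time passes only in rows, so rows that repeat a pose let the fingers close. It gives the time, the measured TCP pose, the force, the opening and the grip force at its end, in the units of the state.
- manip.get_state(): the state, without advancing time (a new reading comes with each control period).
- eyes.get_image(name): name is "scene" or "side" or "wrist"; returns the picture (384x512x3 uint8, red, green, blue); there is no depth.
- eyes.camera_info(name): a dict with "fx", "fy", "cx", "cy" (pixels), "eye" and "orientation" of the camera in the world. Camera axes: x right, y down, z forward; pixel columns grow to the right and rows downward; lengths in m; the calibration is good to about 2 mm. A picture is of the moment at which its call begins: read the wrist's pose just before it. camera_info takes no time and is no camera call; for the wrist camera it gives the pose at the moment of the call.
- manip.sign_off(): hands the job in; it is judged then, once.
The state is a dict: "clock": time; "qpos": joint angles; "qd": joint speeds; "effort": joint torques, N m; "position": TCP position; "ee_rot": TCP orientation; "contact_force": force on the tool from outside, world axes, zero at the start; "moment": the same for the moment, N m; "width": finger opening in m; "gripper_force": force on a finger pad.
Only numpy, scipy, OpenCV 4.12 (cv2) and the standard library are available. Lean on these libraries where they do the work, as an engineer would, in place of code of your own. Each camera call takes 0.05 s, during which the arm holds its last target. There are 200 camera calls.

### The job

Stack the sawn blanks on the drying stand so that air can get round them: lay the two narrow boards flat across both bearers, parallel, centred on the stand with about 3 cm of air between them, then lay one sticker square across the two boards directly above each bearer, and lay the wide thick board flat on the stickers, centred and running the same way as the boards below. Leave the stack standing by itself, and do not disturb the block plane, the tin or the tape measure.

Things in the scene. Friction and masses are not known exactly. Their poses are not given: they have to be found in the camera images.
- stand: Drying stand fixed to the bench: two dark wooden bearers, each 140 long (along its y) x 30 wide x 30 mm high, centre lines at its x = -60 and +60 mm, joined at the bottom by two battens 10 mm high. Origin: centre of its underside, on the bench; z up. Its x is the way the boards run: they bridge both bearers and stick out 25 mm past each. Bearer tops at z = 30 mm.
- narrow_a: Narrow sawn board, mid-brown wood with white waxed ends, 200 long (its x) x 44 wide (its y) x 20 mm thick, about 0.12 kg, loose, lying flat on the bench at the start. The two narrow boards are identical and may change places. Origin: centre of its underside.
- narrow_b: Narrow sawn board, mid-brown wood with white waxed ends, 200 long (its x) x 44 wide (its y) x 20 mm thick, about 0.12 kg, loose, lying flat on the bench at the start. The two narrow boards are identical and may change places. Origin: centre of its underside.
- sticker_a: Sticker: a straight strip of pale wood, 130 long (its x) x 18 wide x 18 mm high, about 0.03 kg, loose, lying on the bench at the start. The two stickers are identical and may change places; at the start they lie side by side, about 38 mm clear of each other. Origin: centre of its underside.
- sticker_b: Sticker: a straight strip of pale wood, 130 long (its x) x 18 wide x 18 mm high, about 0.03 kg, loose, lying on the bench at the start. The two stickers are identical and may change places; at the start they lie side by side, about 38 mm clear of each other. Origin: centre of its underside.
- wide: Wide thick sawn board, same wood and waxed ends, 200 long (its x) x 64 wide (its y) x 26 mm thick, about 0.22 kg, loose, lying flat on the bench at the start. Origin: centre of its underside.
- plane: Metal block plane, 160 long (its x) x 50 wide x about 60 mm high, standing on its sole. Bystander, to be left alone. Origin: centre of its sole.
- tin: Plain round tin of end-grain wax, 75 mm diameter x 76 mm high. Bystander, to be left alone. Origin: centre of its underside.
- tape: Yellow and black tape measure, 68 (its x) x 34 x about 64 mm high. Bystander, to be left alone. Origin: centre of its underside.
Not all that is in view belongs to the job. What is shaped like the sticker_b but turquoise is not meant. What is shaped like the wide but orange is not meant.

How it is judged:
On the way, in this order (a step that is already met when the one before it is completed fails the run):
1. both narrow boards lie side by side across the bearers, with the air gap between them (z of narrow_a in the frame of stand between 0.026 and 0.034 m and angle between the x axis of each of narrow_a, narrow_b and the x axis of stand, either way round below 0.14 rad and angle between each of narrow_a, narrow_b's own z axis and vertical below 0.05 rad and x of narrow_a in the frame of stand between -0.02 and 0.02 m and z of narrow_b in the frame of stand between 0.026 and 0.034 m and x of narrow_b in the frame of stand between -0.02 and 0.02 m and horizontal distance between narrow_a and narrow_b between 0.057 and 0.093 m and ((y of narrow_a in the frame of stand between 0.023 and 0.051 m and y of narrow_b in the frame of stand between -0.051 and -0.023 m) or (y of narrow_a in the frame of stand between -0.051 and -0.023 m and y of narrow_b in the frame of stand between 0.023 and 0.051 m))), for 0.2 s.
2. a sticker lies across both boards above each bearer (all of step 1 and z of sticker_a in the frame of stand between 0.046 and 0.054 m and angle between the x axis of each of sticker_a, sticker_b and the y axis of stand, either way round below 0.14 rad and angle between each of sticker_a, sticker_b's own z axis and vertical below 0.05 rad and y of sticker_a in the frame of stand between -0.015 and 0.015 m and z of sticker_b in the frame of stand between 0.046 and 0.054 m and y of sticker_b in the frame of stand between -0.015 and 0.015 m and ((x of sticker_a in the frame of stand between 0.048 and 0.072 m and x of sticker_b in the frame of stand between -0.072 and -0.048 m) or (x of sticker_a in the frame of stand between -0.072 and -0.048 m and x of sticker_b in the frame of stand between 0.048 and 0.072 m))), for 0.2 s.
3. the wide board lies on the stickers (z of wide in the frame of stand between 0.064 and 0.072 m and angle between the x axis of wide and the x axis of stand, either way round below 0.14 rad and angle between wide's own z axis and vertical below 0.05 rad and x of wide in the frame of stand between -0.02 and 0.02 m and y of wide in the frame of stand between -0.015 and 0.015 m), for 0.2 s.
At the end, for the whole second after the job is handed in: Narrow boards on the bearers, 37±14 mm either side of centre, 57-93 mm apart centre to centre; on them a sticker within 12 mm of each bearer line; wide board on top; all centred (15 mm sideways, 20 mm endwise), square within 8°, level, right height (4 mm), at rest; bystanders moved under 15 mm (all of step 2 and all of step 3 and linear speed of each of narrow_a, narrow_b, sticker_a, sticker_b, wide below 0.02 m/s and angular speed of each of narrow_a, narrow_b, sticker_a, sticker_b, wide below 0.15 rad/s); the robot touches nothing.
It fails at once if the block plane is disturbed (moved more than 15 mm) (distance of plane from where it was at the start of the episode above 0.015 m).
It fails at once if the tin is disturbed (moved more than 15 mm) (distance of tin from where it was at the start of the episode above 0.015 m).
It fails at once if the tape measure is disturbed (moved more than 15 mm) (distance of tape from where it was at the start of the episode above 0.015 m).
It also fails if it takes over 134 s, if anything falls off the work surface, if the arm or the gripper's body presses on something with over 40 N, if the wrist force passes 120 N, or if a joint passes its speed limit or range.

## Working session

There is one attempt and no reset: what is moved stays moved. The work goes in short steps, Python scripts to look and compute and a tool call to move; the robot and the scene stay as the last step left them, time stands still between calls to the robot, and variables do not carry over. Pictures are saved under pics/ and viewed, at most 14 in all, crops included, and the job is handed in when it is done.

Besides the shell and the picture viewer there is one more tool, called after "Emit:" as name(argument=value, ...), one argument or row to a line, values as JSON. servo_tool: Moves the arm, as the interface text tells. Its arguments: {"type":"object","properties":{"series":{"type":"string"},"squeeze":{"type":"number"}},"required":["series"]}

```bash
mkdir -p pics; ls
python3 - <<'E'
from rig import manip, eyes
import cv2
print(manip.get_state())
for n in ("scene","side","wrist"):
    print(n,eyes.camera_info(n)); cv2.imwrite(f"pics/{n}0.png",cv2.resize(eyes.get_image(n)[:,:,::-1],(800,600),interpolation=cv2.INTER_CUBIC))
E
```

```text
pics
{'clock': 0.0, 'qpos': array([-1.21022281e-01,  2.76613338e-01,  1.50612954e+00,  3.00924924e-06,
        1.36069589e+00, -1.21022224e-01]), 'qd': array([ 0.00030157, -0.000138  , -0.00019415,  0.00047462,  0.00050036,
       -0.00036525]), 'effort': array([ 6.20495921e-04, -4.16768074e+01, -2.45808578e+01, -1.52056768e-04,
        1.11346930e-02,  1.69860516e-05]), 'position': array([5.74476433e-01, 4.65543828e-05, 2.30430681e-01]), 'ee_rot': array([-7.27633185e-04,  7.07106723e-01,  7.07106237e-01, -5.67970326e-04]), 'contact_force': array([ 0.13926421,  0.06657062, -0.2799366 ]), 'moment': array([ 0.00607844, -0.00499566,  0.01399263]), 'gripper_force': 0.0, 'width': 0.08528103726070242}
scene {'fx': 354.6999622130146, 'fy': 354.6999622130146, 'cx': 257.69071849172957, 'cy': 191.70235253404286, 'eye': array([ 1.2170015 , -0.3245822 ,  0.81804186]), 'orientation': array([-0.31723524,  0.78518844,  0.49636797, -0.19094438])}
side {'fx': 388.4200308997096, 'fy': 388.4200308997096, 'cx': 253.56491242848924, 'cy': 195.17241591106693, 'eye': array([0.48780493, 0.76231669, 0.84360005]), 'orientation': array([ 0.01361454, -0.03030479,  0.93231381, -0.36012111])}
wrist {'fx': 316.3795761067419, 'fy': 316.3795761067419, 'cx': 254.87458309755345, 'cy': 189.19267116973467, 'eye': array([0.5743961 , 0.08176687, 0.37435714]), 'orientation': array([ 1.62003748e-01,  9.86789602e-01,  4.23290758e-04, -9.42278167e-04])}
```

View pics/scene0.png

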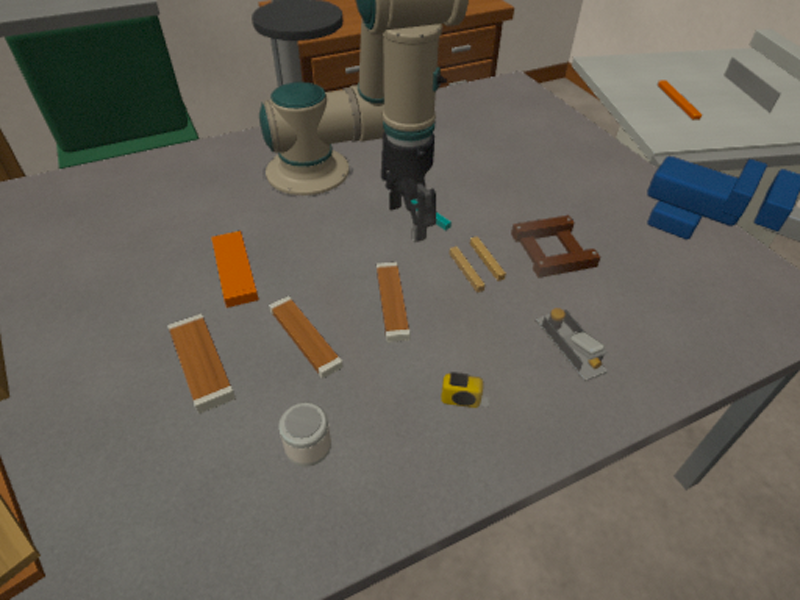

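View pics/side0.png

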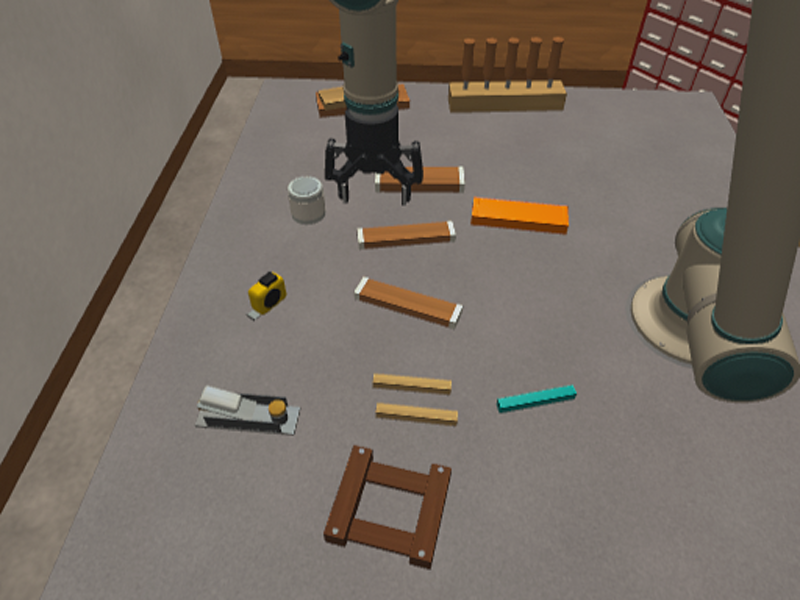

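Scene view (800x600):
- **Stand:** (555,245).
- **Stickers:** pale at (466,268) and (487,258). The turquoise decoy is at (432,213).
- **Narrow boards:** (392,300) and (305,337).
- **Wide board:** brown at (200,362). The orange decoy is at (235,267).
- **Bystanders:** tin (305,433), tape (463,390), plane (575,343).

The side view agrees: stickers (412,382)/(417,413), stand (390,505), narrow boards (405,235)/(408,301), wide (420,180). I'll use enlarged crops to get the corners.

Run:
```python
import cv2
from rig import eyes
a=eyes.get_image("side")[:,:,::-1]; s=eyes.get_image("scene")[:,:,::-1]
cv2.imwrite("pics/c1.png",cv2.resize(a[230:370,200:310],None,fx=4.2,fy=4.2,interpolation=cv2.INTER_CUBIC))
cv2.imwrite("pics/c2.png",cv2.resize(s[160:270,100:270],None,fx=4.6,fy=4.6,interpolation=cv2.INTER_CUBIC))
```

```text
(no output)
```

View pics/c1.png

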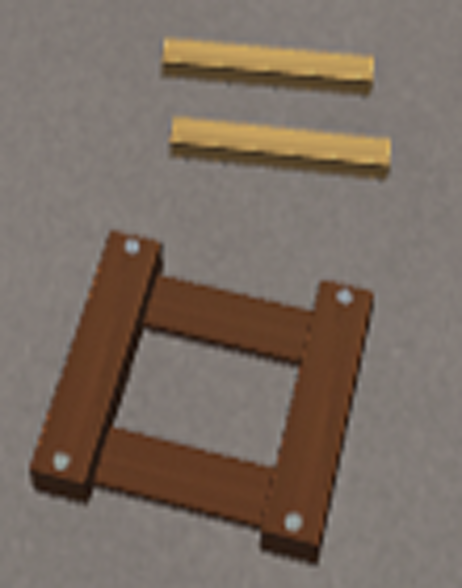

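View pics/c2.png

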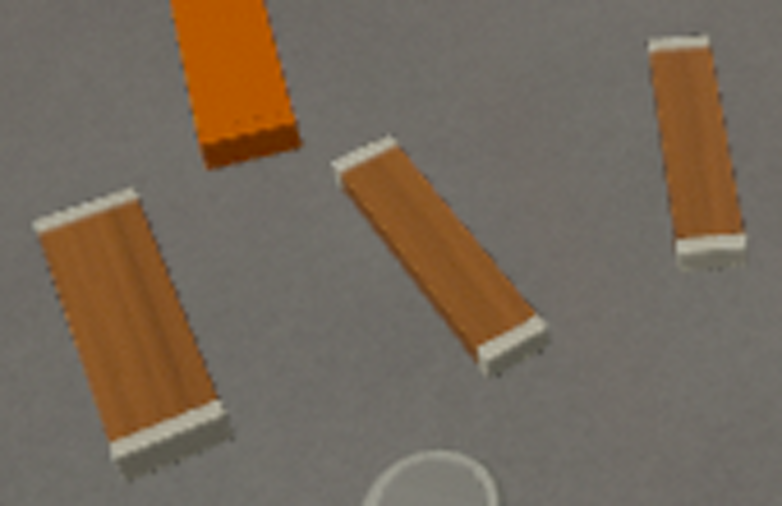

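Corners are readable. The side crop shows the stickers at y≈60 and 140 and both bearers with top corners. The scene crop shows the wide board (130,320), narrow boards (440,245) and (697,145), and the orange decoy beside them.

```bash
cat > h.py <<'E'
import numpy as np
from scipy.spatial.transform import Rotation as R
from rig import manip, eyes
def unproj(cam,uv,z):
    c=eyes.camera_info(cam) if isinstance(cam,str) else cam
    q=c["orientation"]; M=R.from_quat(np.r_[q[1:],q[0]]).as_matrix()
    uv=np.asarray(uv,float)
    d=np.c_[(uv[:,0]-c["cx"])/c["fx"],(uv[:,1]-c["cy"])/c["fy"],np.ones(len(uv))]@M.T
    return (c["eye"]+d*((z-c["eye"][2])/d[:,2])[:,None])[:,:2]
def rect(P):  # corners in order: end1 a,b ; end2 c,d  -> centre, yaw (deg, mod 180), length, width
    P=np.asarray(P); e1=(P[0]+P[1])/2; e2=(P[2]+P[3])/2; d=e2-e1
    return P.mean(0).round(4), round((np.degrees(np.arctan2(d[1],d[0]))+90)%180-90,1), round(float(np.hypot(*d)),4), np.linalg.norm(P[1]-P[0]).round(4)
def go(x,y,z,yawY):
    """rows to reach TCP x,y,z with tool y axis along world yaw yawY deg (mod 180), tool down"""
    s=manip.get_state(); q=s["ee_rot"]; M=R.from_quat(np.r_[q[1:],q[0]])
    ty=np.radians(yawY); Y=np.array([np.cos(ty),np.sin(ty),0])
    if Y@M.as_matrix()[:,1]<0: Y=-Y
    Z=np.array([0,0,-1.]); T=R.from_matrix(np.c_[np.cross(Y,Z),Y,Z])
    d=M.inv().apply(np.array([x,y,z])-s["position"]); r=(M.inv()*T).as_rotvec(degrees=True)
    print("shift mm",(d*1e3).round(1),"rot",r.round(2),"t",round(s["clock"],2),"w",round(s["width"],4),"pos",s["position"].round(4),"q6",s["qpos"][5].round(2))
E
python3 - <<'E'
from h import *
A=lambda p:np.array(p)/4.2+[200,230]
B=lambda p:np.array(p)/4.6+[100,160]
# pixel-centre correction of resize is under 0.5px
for n,p in dict(sA=[(163,38),(163,66),(373,82),(374,57)],sB=[(171,117),(171,147),(389,165),(391,138)]).items(): print(n,rect(unproj("side",A(p)-.4,.018)))
for n,p in dict(bl=[(110,231),(161,243),(90,487),(32,474)],br=[(320,281),(373,291),(318,545),(262,532)]).items(): print(n,rect(unproj("side",A(p)-.4,.03)))
for n,p,z in (("wide",[(35,224),(135,190),(225,405),(113,453)],.026),("n1",[(333,163),(393,137),(548,321),(480,350)],.02),("n2",[(649,41),(709,37),(746,236),(677,243)],.02)): print(n,rect(unproj("scene",B(p)-.4,z)))
E
```

```text
sA (array([0.504 , 0.1824]), np.float64(-2.1), 0.1296, np.float64(0.021))
sB (array([0.494 , 0.2398]), np.float64(-2.3), 0.1295, np.float64(0.0208))
bl (array([0.5828, 0.383 ]), np.float64(80.5), 0.1393, np.float64(0.0296))
br (array([0.4664, 0.4045]), np.float64(79.5), 0.1385, np.float64(0.0291))
wide (array([ 0.5154, -0.3784]), np.float64(3.3), 0.1917, np.float64(0.0633))
n1 (array([ 0.5339, -0.1889]), np.float64(11.1), 0.1913, np.float64(0.0438))
n2 (array([5.196e-01, 3.000e-04]), np.float64(-18.3), 0.1898, np.float64(0.0433))
```

```bash
python3 -c "
from h import *
go(.52,0,.11,71.7)"
```

```text
shift mm [ -0.  -54.7 120.9] rot [-4.00e-02 -3.00e-02 -7.17e+01] t 0.25 w 0.0856 pos [0.5748 0.     0.2309] q6 -0.12
```

Emit:
servo_tool(
  series="0 -0.02 0.04 0 0 -8 0; 0 -0.04 0.08 0 0 -16 0; 0 -0.055 0.11 0 0 -24 0; 0 -0.055 0.121 0 0 -32 0; 0 -0.055 0.121 0 0 -40 0",
)

```text
clock: 0.75
position: [0.5176, 0.0003, 0.108]
ee_rot: [-0.002, 0.42, 0.908, -0.001]
contact_force: [0.0, 0.3, -0.3]
width: 0.0855
gripper_force: 0.0
```

Emit:
servo_tool(
  series="0 0 0 0 0 -8 0; 0 0 0 0 0 -16 0; 0 0 0 0 0 -24 0; 0 0 0 0 0 -31.7 0; 0 0 0 0 0 -31.7 0",
)

```text
clock: 1.25
position: [0.52, -0.0, 0.1103]
ee_rot: [-0.0, 0.159, 0.987, -0.0]
contact_force: [-0.3, 0.1, -0.0]
width: 0.0856
gripper_force: 0.0
```

Run:
```python
from h import *
import cv2
go(.52,0,.003,71.7)
cv2.imwrite("pics/w1.png",eyes.get_image("wrist")[:,:,::-1])
```

```text
shift mm [  0.    0.  107.3] rot [-0.   -0.   -0.02] t 1.25 w 0.0856 pos [ 0.52   -0.      0.1103] q6 -1.38
```

View pics/w1.png

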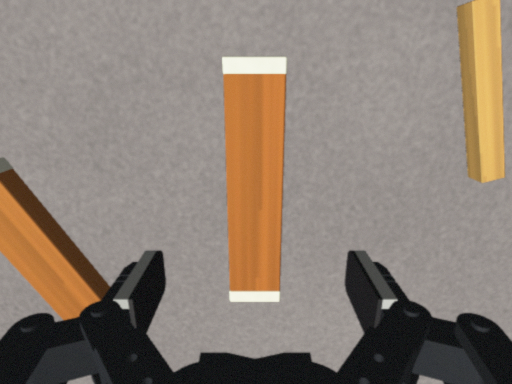

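The wrist view shows the board centred between the fingers. Top corners are (222,57), (286,57), (280,301) and (229,301).

Run:
```python
from h import *
print(rect(unproj("wrist",[(222,57),(286,57),(280,301),(229,301)],.02)))
```

```text
(array([ 0.5206, -0.0014]), np.float64(-18.3), 0.2, np.float64(0.0438))
```

Emit:
servo_tool(
  series="0 0 0.04 0 0 0 0; 0 0 0.075 0 0 0 0; 0 0 0.097 0 0 0 0; 0 0 0.107 0 0 0 0; 0 0 0.107 0 0 0 0.2",
  squeeze=40,
)

```text
clock: 1.8
position: [0.5192, 0.0001, 0.0022]
ee_rot: [-0.001, 0.16, 0.987, -0.0]
contact_force: [-0.2, 0.5, 0.2]
width: 0.0733
gripper_force: 0.0
```

Emit:
servo_tool(
  series="0 0 0 0 0 0 1; 0 0 0 0 0 0 1; 0 0 0 0 0 0 1; 0 0 0 0 0 0 1; 0 0 0 0 0 0 1",
)

```text
clock: 2.3
position: [0.5214, -0.0002, 0.0048]
ee_rot: [0.002, 0.159, 0.987, 0.0]
contact_force: [-1.3, -0.2, 7.0]
width: 0.043
gripper_force: 42.6
```

Emit:
servo_tool(
  series="0 0 -0.01 0 0 0 1; 0 0 -0.03 0 0 0 1; 0 0 -0.06 0 0 0 1; 0 0 -0.1 0 0 0 1; 0 0 -0.12 0 0 0 1",
)

```text
clock: 2.8
position: [0.5213, -0.0001, 0.1269]
ee_rot: [0.002, 0.159, 0.987, 0.0]
contact_force: [1.0, -1.3, -0.6]
width: 0.043
gripper_force: 41.8
```

```bash
python3 -c "
from h import *
go(.5311,.4302,.12,79.8)"
```

```text
shift mm [125.8 411.6   6.7] rot [ 0.03  0.27 -8.1 ] t 2.8 w 0.043 pos [ 5.213e-01 -1.000e-04  1.269e-01] q6 -1.39
```

Emit:
servo_tool(
  series="0.008 0.025 0 0 0 -2 1; 0.02 0.065 0 0 0 -4 1; 0.034 0.11 0 0 0 -6 1; 0.05 0.158 0 0 0 -8.1 1; 0.064 0.206 0 0 0 -8.1 1",
)

```text
clock: 3.3
position: [0.5232, 0.2166, 0.124]
ee_rot: [0.0, 0.089, 0.996, -0.0]
contact_force: [0.7, -0.2, -0.8]
width: 0.0431
gripper_force: 41.7
```

```bash
python3 -c "
from h import *
go(.5311,.4302,.12,79.8)"
```

```text
shift mm [ 30.1 211.6   4. ] rot [-0.01  0.01  0.  ] t 3.3 w 0.0431 pos [0.5232 0.2166 0.124 ] q6 -1.12
```

Emit:
servo_tool(
  series="0.007 0.048 0 0 0 0 1; 0.014 0.096 0 0 0 0 1; 0.021 0.144 0 0 0 0 1; 0.027 0.185 0 0 0 0 1; 0.03 0.207 0 0 0 0 1",
)

```text
clock: 3.8
position: [0.5303, 0.4278, 0.1236]
ee_rot: [0.0, 0.088, 0.996, 0.001]
contact_force: [0.6, -1.0, -1.0]
width: 0.0431
gripper_force: 41.8
```

Emit:
servo_tool(
  series="0 0 0 0 0 0 1; 0 0 0 0 0 0 1; 0 0 0.02 0 0 0 1; 0 0 0.04 0 0 0 1; 0 0 0.04 0 0 0 1",
)

```text
clock: 4.3
position: [0.529, 0.4209, 0.0807]
ee_rot: [-0.003, 0.09, 0.996, -0.002]
contact_force: [-1.2, -0.6, -1.2]
width: 0.0431
gripper_force: 41.7
```

Run:
```python
from h import *
import cv2
go(.5311,.4302,.0355,79.8)
a=eyes.get_image("side")[:,:,::-1]
cv2.imwrite("pics/s2.png",cv2.resize(a[190:384,150:380],(800,675))[:600])
```

```text
shift mm [-0.6  9.7 45.1] rot [-0.31 -0.28 -0.09] t 4.3 w 0.0431 pos [0.529  0.4209 0.0807] q6 -0.82
```

View pics/s2.png

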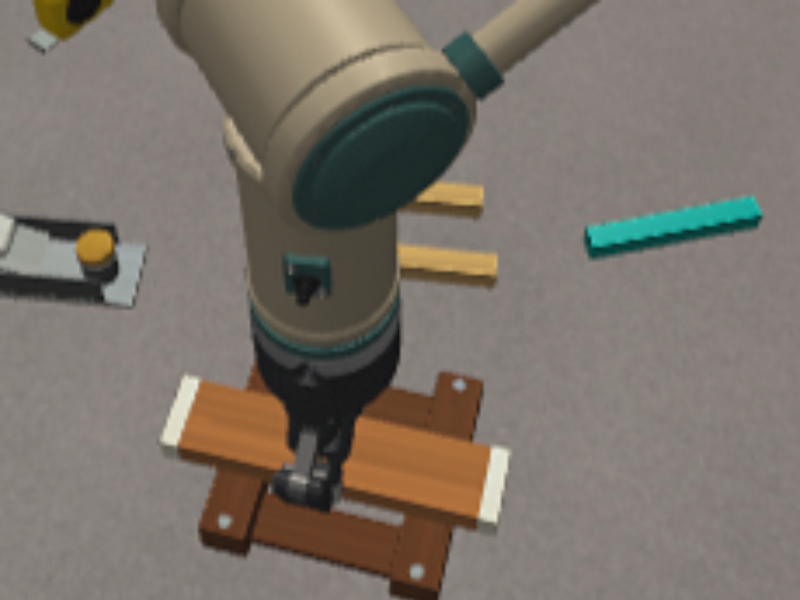

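The board is held parallel to the stand across both bearers, about 10 mm short in y. I'll correct and lower.

Emit:
servo_tool(
  series="0 0.005 0.01 0 0 0 1; 0 0.0095 0.02 0 0 0 1; 0 0.0095 0.03 0 0 0 1; 0 0.0095 0.038 0 0 0 1; 0 0.0095 0.038 0 0 0 1",
)

```text
clock: 4.85
position: [0.5316, 0.4328, 0.0434]
ee_rot: [-0.001, 0.089, 0.996, -0.001]
contact_force: [0.1, -0.0, -1.1]
width: 0.0431
gripper_force: 41.8
```

```bash
python3 -c "
from h import *
go(.5311,.4302,.0355,79.8)"
```

```text
shift mm [ 0.1 -2.6  7.9] rot [-0.14 -0.14  0.01] t 4.85 w 0.0431 pos [0.5316 0.4328 0.0434] q6 -0.81
```

Emit:
servo_tool(
  series="0 -0.001 0.003 0 0 0 1; 0 -0.001 0.006 0 0 0 1; 0 -0.001 0.0075 0 0 0 1; 0 -0.001 0.0085 0 0 0 1; 0 -0.001 0.0085 0 0 0 1",
)

```text
clock: 5.35
position: [0.5326, 0.4324, 0.0368]
ee_rot: [0.0, 0.089, 0.996, 0.0]
contact_force: [-0.3, 0.6, -1.8]
width: 0.043
gripper_force: 41.8
```

Emit:
servo_tool(
  series="0 0 0 0 0 0 0.3; 0 0 0 0 0 0 0.3; 0 0 0 0 0 0 0.3; 0 0 -0.02 0 0 0 0.3; 0 0 -0.06 0 0 0 0.3",
)

```text
clock: 5.85
position: [0.5304, 0.431, 0.0939]
ee_rot: [-0.003, 0.089, 0.996, -0.003]
contact_force: [0.5, -0.2, 0.4]
width: 0.0596
gripper_force: 0.0
```

```bash
python3 -c "
from h import *
go(.534,-.1889,.13,101.1)"
```

```text
shift mm [-113.2 -609.6  -33.4] rot [ -0.25  -0.39 -21.3 ] t 5.85 w 0.0596 pos [0.5304 0.431  0.0939] q6 -0.81
```

Emit:
servo_tool(
  series="-0.005 -0.03 -0.02 0 0 0 0; -0.014 -0.075 -0.03 0 0 0 0; -0.022 -0.12 -0.034 0 0 0 0; -0.031 -0.168 -0.034 0 0 0 0; -0.04 -0.216 -0.034 0 0 0 0",
)

```text
clock: 6.35
position: [0.5337, 0.2113, 0.1315]
ee_rot: [0.001, 0.088, 0.996, 0.0]
contact_force: [0.4, -0.3, 0.5]
width: 0.0857
gripper_force: 0.0
```

Emit:
servo_tool(
  series="-0.009 -0.048 0 0 0 0 0; -0.018 -0.096 0 0 0 0 0; -0.027 -0.144 0 0 0 0 0; -0.036 -0.192 0 0 0 0 0; -0.044 -0.235 0 0 0 0 0",
)

```text
clock: 6.85
position: [0.5353, -0.0286, 0.1313]
ee_rot: [0.001, 0.089, 0.996, -0.0]
contact_force: [0.3, 0.3, 0.2]
width: 0.085
gripper_force: 0.0
```

Emit:
servo_tool(
  series="-0.009 -0.045 0 0 0 -5 0; -0.018 -0.09 0 0 0 -11 0; -0.026 -0.13 0 0 0 -17 0; -0.029 -0.159 0 0 0 -21.3 0; -0.029 -0.159 0 0 0 -21.3 0",
)

```text
clock: 7.35
position: [0.536, -0.192, 0.1311]
ee_rot: [0.001, -0.095, 0.995, -0.001]
contact_force: [0.5, -0.0, 0.2]
width: 0.0851
gripper_force: 0.0
```

Run:
```python
from h import *
import cv2
go(.534,-.1889,.006,101.1)
cv2.imwrite("pics/w2.png",eyes.get_image("wrist")[:,:,::-1])
a=eyes.get_image("side")[:,:,::-1]
cv2.imwrite("pics/s3.png",cv2.resize(a[190:384,150:380],(800,675))[:600])
go(.534,-.1889,.006,101.1)
```

```text
shift mm [  1.5   3.8 125.1] rot [-0.15  0.05 -0.2 ] t 7.35 w 0.0851 pos [ 0.536  -0.192   0.1311] q6 -2.23
shift mm [  1.7  -0.5 124.9] rot [ 0.04  0.01 -0.15] t 7.45 w 0.0852 pos [ 0.5356 -0.1882  0.1309] q6 -2.22
```

View pics/w2.png

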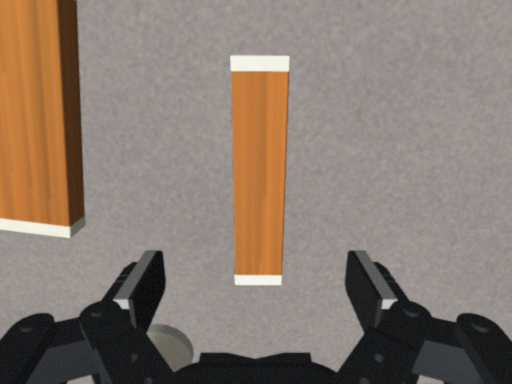

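View pics/s3.png

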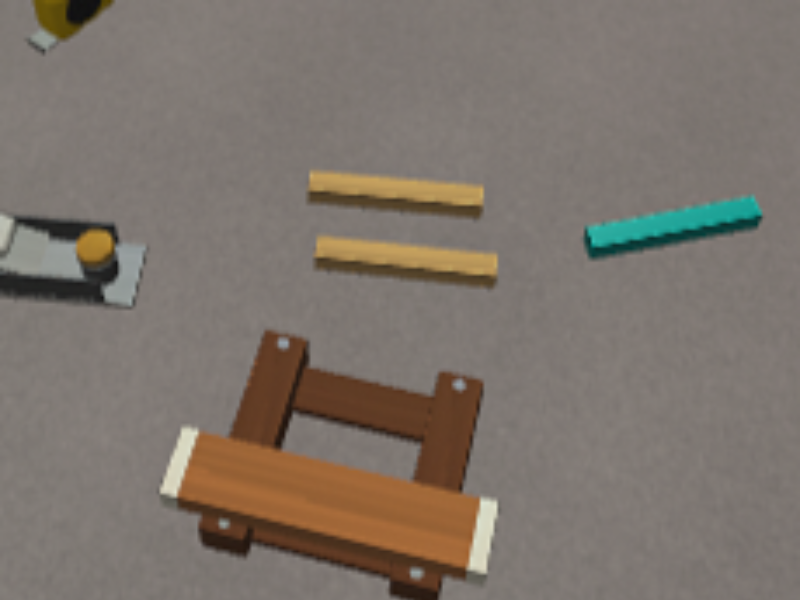

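Wrist view: the second narrow board is centred, with top corners (231,56), (289,56), (282,284) and (235,284). Side view: the first board lies across both bearers, with corners about (187,427), (497,499), (472,570) and (163,491).

Run:
```python
from h import *
print(rect(unproj("wrist",[(231,56),(289,56),(282,284),(235,284)],.02)))
c,y,L,W=rect(unproj("side",np.array([(187,427),(163,491),(472,570),(497,499)])/3.478+[150,190]-.4,.05))
S=np.array([.5246,.3938]);a=np.radians(-10.2);d=c-S
print(c,y,L,W,d@[np.cos(a),np.sin(a)],d@[-np.sin(a),np.cos(a)])
```

```text
(array([ 0.533 , -0.1854]), np.float64(10.9), 0.199, np.float64(0.0431))
[0.5336 0.4304] -10.2 0.1926 0.0423 0.0023764589760264317 0.037615321914550526
```

Emit:
servo_tool(
  series="0.002 0 0.04 0 0 0 0; 0.002 0 0.08 0 0 0 0; 0.002 0 0.112 0 0 0 0; 0.002 0 0.125 0 0 0 0; 0.002 0 0.125 0 0 0 0",
)

```text
clock: 7.95
position: [0.5327, -0.1865, 0.0044]
ee_rot: [-0.002, -0.097, 0.995, 0.001]
contact_force: [-0.8, 0.1, 0.5]
width: 0.0852
gripper_force: 0.0
```

Emit:
servo_tool(
  series="0 0 0 0 0 0 1; 0 0 0 0 0 0 1; 0 0 0 0 0 0 1; 0 0 0 0 0 0 1; 0 0 0 0 0 0 1",
)

```text
clock: 8.45
position: [0.5351, -0.1888, 0.0077]
ee_rot: [0.002, -0.097, 0.995, -0.001]
contact_force: [-0.3, 0.7, 5.0]
width: 0.0426
gripper_force: 41.7
```

Emit:
servo_tool(
  series="0 0 -0.01 0 0 0 1; 0 0 -0.03 0 0 0 1; 0 0 -0.06 0 0 0 1; 0 0 -0.1 0 0 0 1; 0 0 -0.12 0 0 0 1",
)

```text
clock: 8.95
position: [0.5351, -0.189, 0.1298]
ee_rot: [0.002, -0.097, 0.995, -0.001]
contact_force: [0.2, -0.4, -1.6]
width: 0.043
gripper_force: 41.0
```

```bash
python3 -c "
from h import *
go(.518,.3574,.12,79.8)"
```

```text
shift mm [-88.3 539.5   8.4] rot [-0.14  0.28 21.29] t 8.95 w 0.043 pos [ 0.5351 -0.189   0.1298] q6 -2.23
```

Emit:
servo_tool(
  series="-0.004 0.025 0 0 0 2 1; -0.011 0.065 0 0 0 6 1; -0.018 0.11 0 0 0 11 1; -0.026 0.158 0 0 0 16 1; -0.034 0.206 0 0 0 21.3 1",
)

```text
clock: 9.45
position: [0.5271, 0.0219, 0.1267]
ee_rot: [0.001, 0.091, 0.996, 0.0]
contact_force: [1.7, 1.1, -0.8]
width: 0.0426
gripper_force: 40.9
```

```bash
python3 -c "
from h import *
go(.518,.3574,.12,79.8)"
```

```text
shift mm [ 70.  328.3   6.6] rot [ 0.01  0.06 -0.28] t 9.45 w 0.0426 pos [0.5271 0.0219 0.1267] q6 -1.48
```

Emit:
servo_tool(
  series="0.01 0.045 0 0 0 0 1; 0.02 0.09 0 0 0 0 1; 0.03 0.135 0 0 0 0 1; 0.04 0.18 0 0 0 0 1; 0.048 0.22 0 0 0 0 1",
)

```text
clock: 9.95
position: [0.5186, 0.2476, 0.1267]
ee_rot: [0.0, 0.089, 0.996, 0.0]
contact_force: [0.5, -0.5, -0.4]
width: 0.0429
gripper_force: 40.9
```

Emit:
servo_tool(
  series="0.009 0.04 0 0 0 0 1; 0.016 0.075 0 0 0 0 1; 0.021 0.1 0 0 0 0 1; 0.021 0.1 0 0 0 0 1; 0.021 0.1 0 0 0 0 1",
)

```text
clock: 10.45
position: [0.5159, 0.3476, 0.1261]
ee_rot: [0.0, 0.088, 0.996, -0.0]
contact_force: [-0.5, -1.2, -0.9]
width: 0.0426
gripper_force: 41.0
```

Emit:
servo_tool(
  series="0 0 0.01 0 0 0 1; 0 0 0.03 0 0 0 1; 0 0 0.05 0 0 0 1; 0 0 0.065 0 0 0 1; 0 0 0.07 0 0 0 1",
)

```text
clock: 10.95
position: [0.515, 0.3453, 0.0536]
ee_rot: [-0.002, 0.09, 0.996, -0.001]
contact_force: [0.0, -0.4, -1.6]
width: 0.0429
gripper_force: 41.0
```

Emit:
servo_tool(
  series="0 0 0 0 0 0 1; 0 0 0 0 0 0 1; 0 0 0 0 0 0 1",
)

```text
clock: 11.25
position: [0.517, 0.3476, 0.0568]
ee_rot: [0.001, 0.089, 0.996, 0.0]
contact_force: [-0.1, 1.0, -1.0]
width: 0.0427
gripper_force: 41.0
```

```bash
python3 -c "
from h import *
go(.518,.3574,.038,79.8)"
```

```text
shift mm [ 0.8  9.8 18.8] rot [ 0.07  0.09 -0.02] t 11.25 w 0.0427 pos [0.517  0.3476 0.0568] q6 -0.91
```

Emit:
servo_tool(
  series="0 0.004 0 0 0 0 1; 0 0.009 0.004 0 0 0 1; 0 0.009 0.011 0 0 0 1; 0 0.009 0.016 0 0 0 1; 0 0.009 0.0185 0 0 0 1",
)

```text
clock: 11.75
position: [0.5172, 0.3564, 0.0376]
ee_rot: [-0.001, 0.089, 0.996, -0.0]
contact_force: [-4.7, -1.4, 18.9]
width: 0.0433
gripper_force: 43.1
```

Emit:
servo_tool(
  series="0 0 0 0 0 0 1; 0 0 0 0 0 0 1",
)

```text
clock: 11.95
position: [0.5173, 0.3564, 0.0377]
ee_rot: [-0.0, 0.089, 0.996, -0.0]
contact_force: [-1.8, -0.5, 4.2]
width: 0.0431
gripper_force: 41.6
```

```bash
python3 -c "
from h import *
go(.518,.3574,.038,79.8)"
```

```text
shift mm [-0.5  1.2 -0.3] rot [-0.02 -0.05  0.01] t 11.95 w 0.0431 pos [0.5173 0.3564 0.0377] q6 -0.9
```

Emit:
servo_tool(
  series="0 0 0 0 0 0 0.38; 0 0 0 0 0 0 0.38; 0 0 0 0 0 0 0.38; 0 0 -0.02 0 0 0 0.38; 0 0 -0.06 0 0 0 0.38",
)

```text
clock: 12.45
position: [0.5155, 0.355, 0.0943]
ee_rot: [-0.003, 0.089, 0.996, -0.002]
contact_force: [0.2, 0.2, 0.2]
width: 0.0528
gripper_force: 0.0
```

```bash
python3 -c "
from h import *
go(.494,.2398,.11,87.7)"
```

```text
shift mm [   0.9 -117.3  -15.1] rot [-0.27 -0.39 -7.91] t 12.45 w 0.0528 pos [0.5155 0.355  0.0943] q6 -0.9
```

Emit:
servo_tool(
  series="0 -0.03 -0.015 0 0 -3 0.5; 0 -0.07 -0.018 0 0 -6 0.5; 0 -0.105 -0.018 0 0 -7.9 0.5; 0.001 -0.118 -0.018 0 0 -7.9 0.5; 0.001 -0.118 -0.018 0 0 -7.9 0.5",
)

```text
clock: 12.95
position: [0.4956, 0.2392, 0.1153]
ee_rot: [-0.0, 0.021, 1.0, -0.0]
contact_force: [0.2, -0.0, 0.5]
width: 0.0427
gripper_force: 0.0
```

Emit:
servo_tool(
  series="0 0 0 0 0 0 0.5; 0 0 0 0 0 0 0.5",
)

```text
clock: 13.15
position: [0.4967, 0.2417, 0.1152]
ee_rot: [0.0, 0.02, 1.0, 0.0]
contact_force: [-0.2, -0.1, -0.3]
width: 0.0429
gripper_force: 0.0
```

Run:
```python
from h import *
import cv2
cv2.imwrite("pics/w3.png",eyes.get_image("wrist")[:,:,::-1])
a=eyes.get_image("side")[:,:,::-1]
go(.494,.2398,.005,87.7)
```

```text
shift mm [  2.3  -2.  110.1] rot [0.02 0.01 0.06] t 13.25 w 0.0429 pos [0.4964 0.2417 0.1151] q6 -1.21
```

View pics/w3.png

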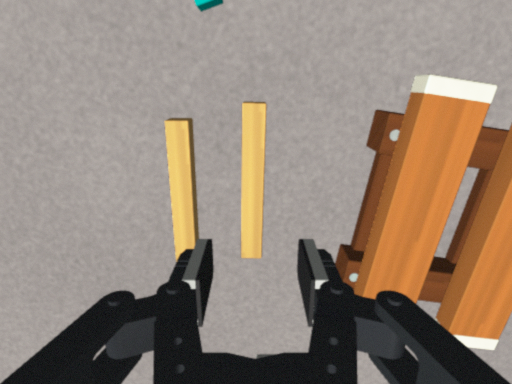

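The chosen sticker is pale wood, with top corners (242,101), (266,102), (262,257) and (241,257). The other pale one is at x≈180, and the turquoise one is well away at the top.

Run:
```python
from h import *
c,y,L,W=rect(unproj("wrist",[(242,101),(266,102),(262,257),(241,257)],.018)); print(c,y,L,W)
go(*c,.006,y+90)
```

```text
[0.4918 0.2395] -3.2 0.1299 0.0176
shift mm [  4.5  -2.4 109.1] rot [0.02 0.01 0.96] t 13.25 w 0.0429 pos [0.4964 0.2417 0.1151] q6 -1.21
```

Emit:
servo_tool(
  series="0.0045 -0.002 0.03 0 0 0.7 0.5; 0.0045 -0.002 0.06 0 0 0.7 0.5; 0.0045 -0.002 0.09 0 0 0.7 0.5; 0.0045 -0.002 0.108 0 0 0.7 0.5; 0.0045 -0.002 0.109 0 0 0.7 0.5",
)

```text
clock: 13.75
position: [0.4895, 0.2387, 0.0037]
ee_rot: [-0.003, 0.026, 1.0, -0.001]
contact_force: [-0.8, -0.2, 0.3]
width: 0.0427
gripper_force: 0.0
```

Emit:
servo_tool(
  series="0 0 0 0 0 0 0.5; 0 0 0 0 0 0 1; 0 0 0 0 0 0 1; 0 0 0 0 0 0 1; 0 0 0 0 0 0 1",
  squeeze=30,
)

```text
clock: 14.25
position: [0.4926, 0.2392, 0.0077]
ee_rot: [0.002, 0.026, 1.0, 0.001]
contact_force: [0.6, 0.7, 6.1]
width: 0.017
gripper_force: 30.5
```

Emit:
servo_tool(
  series="0 0 0 0 0 0 1; 0 0 -0.02 0 0 0 1; 0 0 -0.06 0 0 0 1; 0 0 -0.1 0 0 0 1; 0 0 -0.13 0 0 0 1",
)

```text
clock: 14.75
position: [0.4918, 0.2387, 0.1388]
ee_rot: [0.001, 0.026, 1.0, 0.0]
contact_force: [-0.3, 1.2, -0.9]
width: 0.0175
gripper_force: 29.8
```

```bash
python3 -c "
from h import *
go(.5246,.3938,.14,-10.2)"
```

```text
shift mm [-24.6 156.6  -1.1] rot [-6.00e-02  1.30e-01 -8.28e+01] t 14.75 w 0.0175 pos [0.4918 0.2387 0.1388] q6 -1.19
```

Emit:
servo_tool(
  series="-0.02 0.03 0 0 0 8 1; -0.04 0.07 0 0 0 16 1; -0.06 0.11 0 0 0 24 1; -0.08 0.14 0 0 0 32 1; -0.084 0.149 0 0 0 40 1",
)

```text
clock: 15.25
position: [0.5851, 0.3862, 0.1358]
ee_rot: [0.001, 0.369, 0.93, 0.001]
contact_force: [0.2, -0.8, -0.5]
width: 0.0169
gripper_force: 29.8
```

Emit:
servo_tool(
  series="0 0 0 0 0 8 1; 0 0 0 0 0 16 1; 0 0 0 0 0 24 1; 0 0 0 0 0 32 1; 0 0 0 0 0 40 1",
)

```text
clock: 15.75
position: [0.5827, 0.3828, 0.1361]
ee_rot: [-0.0, 0.665, 0.747, -0.0]
contact_force: [0.1, 0.5, -0.1]
width: 0.0174
gripper_force: 29.8
```

Emit:
servo_tool(
  series="0 0 0 0 0 8 1; 0 0 0 0 0 14 1; 0 0 0 0 0 17.2 1; 0 0 0 0 0 17.2 1; 0 0 0 0 0 17.2 1",
)

```text
clock: 16.25
position: [0.5829, 0.3829, 0.1362]
ee_rot: [0.0, 0.767, 0.642, -0.0]
contact_force: [-0.5, -0.1, -0.9]
width: 0.0172
gripper_force: 29.8
```

Run:
```python
from h import *
import cv2
cv2.imwrite("pics/w4.png",eyes.get_image("wrist")[:,:,::-1])
go(.5837,.3832,.058,-10.2)
```

```text
shift mm [ 0.4  0.7 78.2] rot [-0.01  0.01  0.05] t 16.3 w 0.0173 pos [0.583  0.3829 0.1362] q6 0.66
```

View pics/w4.png

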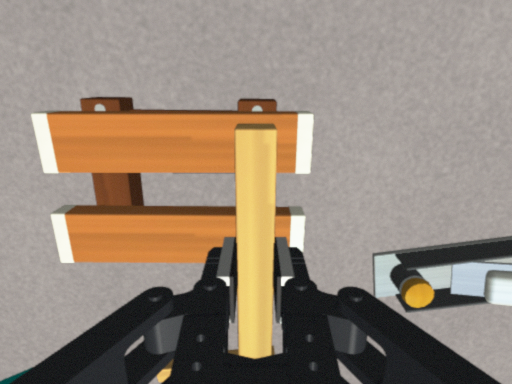

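The boards lie parallel with a clear gap. The sticker is held square over the +x bearer, clear of the plane.

Emit:
servo_tool(
  series="0 0.0005 0.02 0 0 0 1; 0 0.0005 0.045 0 0 0 1; 0 0.0005 0.065 0 0 0 1; 0 0.0005 0.07 0 0 0 1; 0 0.0005 0.07 0 0 0 1",
)

```text
clock: 16.8
position: [0.5831, 0.3827, 0.0655]
ee_rot: [-0.0, 0.767, 0.642, -0.001]
contact_force: [0.3, -0.7, 0.4]
width: 0.0171
gripper_force: 29.8
```

Emit:
servo_tool(
  series="0 0 0.002 0 0 0 1; 0 0 0.005 0 0 0 1; 0 0 0.0075 0 0 0 1; 0 0 0.0085 0 0 0 1; 0 0 0.0085 0 0 0 1",
)

```text
clock: 17.3
position: [0.5836, 0.3829, 0.0579]
ee_rot: [0.0, 0.767, 0.641, 0.0]
contact_force: [0.1, -0.6, -0.7]
width: 0.017
gripper_force: 29.8
```

```bash
python3 -c "
from h import *
go(.5837,.3832,.058,-10.2)"
```

```text
shift mm [ 0.3  0.1 -0.1] rot [ 0.01 -0.    0.  ] t 17.3 w 0.017 pos [0.5836 0.3829 0.0579] q6 0.66
```

Emit:
servo_tool(
  series="0 0 0.001 0 0 0 1; 0 0 0.001 0 0 0 0.6; 0 0 0.001 0 0 0 0.6; 0 0 0.001 0 0 0 0.6; 0 0 0.001 0 0 0 0.6",
)

```text
clock: 17.8
position: [0.5835, 0.383, 0.0567]
ee_rot: [0.0, 0.767, 0.641, -0.0]
contact_force: [-0.8, 0.2, 0.7]
width: 0.0342
gripper_force: 0.0
```

Emit:
servo_tool(
  series="0 0 -0.01 0 0 0 0.6; 0 0 -0.04 0 0 0 0.6; 0 0 -0.075 0 0 0 0.6; 0 0 -0.075 0 0 0 0.6; 0 0 -0.075 0 0 0 0.6",
)

```text
clock: 18.3
position: [0.5842, 0.3833, 0.1337]
ee_rot: [0.0, 0.767, 0.641, 0.002]
contact_force: [-0.7, 0.1, -0.1]
width: 0.0343
gripper_force: 0.0
```

Run:
```python
from h import *
import cv2
go(.504,.1824,.12,87.4)
a=eyes.get_image("wrist")[:,:,::-1]
cv2.imwrite("pics/w5.png",a)
```

```text
shift mm [-212.   -43.4   13.2] rot [ 4.00e-02 -1.90e-01  8.24e+01] t 18.3 w 0.0343 pos [0.5842 0.3833 0.1337] q6 0.66
```

View pics/w5.png

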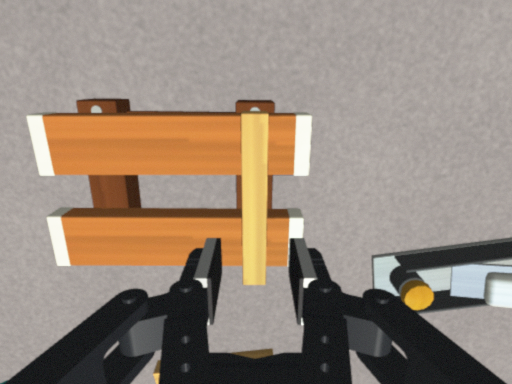

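Run:
```python
from h import *
S=np.array([.5246,.3938]);a=np.radians(-10.2)
for p,z in (([(242,114),(269,115),(266,284),(243,284)],.068),([(29,116),(39,176),(306,176),(311,116)],.05),([(50,217),(57,266),(300,266),(302,217)],.05),([(78,100),(75,112),(235,112),(236,101)],.03)):
    c,y,L,W=rect(unproj("wrist",p,z)); d=c-S
    print(c,y,L,W,(d@[np.cos(a),np.sin(a)]).round(4),(d@[-np.sin(a),np.cos(a)]).round(4))
```

```text
[0.5828 0.3811] 79.5 0.1279 0.0174 0.0595 -0.0022
[0.5304 0.4305] -10.2 0.1978 0.0437 -0.0008 0.0371
[0.5151 0.3552] -10.2 0.1976 0.0439 -0.0025 -0.0397
[0.5211 0.4596] -10.3 0.1198 0.0096 -0.0151 0.0641
```

Emit:
servo_tool(
  series="-0.03 -0.006 0 0 0 8 0.5; -0.075 -0.015 0.005 0 0 16 0.5; -0.12 -0.025 0.01 0 0 24 0.5; -0.165 -0.034 0.013 0 0 32 0.5; -0.205 -0.042 0.013 0 0 40 0.5",
)

```text
clock: 18.85
position: [0.5031, 0.1865, 0.1168]
ee_rot: [-0.0, 0.941, 0.338, -0.002]
contact_force: [0.7, -0.4, -0.1]
width: 0.0428
gripper_force: 0.0
```

Emit:
servo_tool(
  series="0 0 0 0 0 8 0.5; 0 0 0 0 0 16 0.5; 0 0 0 0 0 24 0.5; 0 0 0 0 0 32 0.5; 0 0 0 0 0 40 0.5",
)

```text
clock: 19.35
position: [0.5048, 0.1883, 0.1175]
ee_rot: [0.0, 1.0, -0.005, -0.001]
contact_force: [0.5, -0.3, 0.5]
width: 0.0428
gripper_force: 0.0
```

Emit:
servo_tool(
  series="0 0 0 0 0 2.4 0.5; 0 0 0 0 0 2.4 0.5; 0 0 0 0 0 2.4 0.5",
)

```text
clock: 19.65
position: [0.5052, 0.1885, 0.1179]
ee_rot: [0.0, 1.0, -0.022, -0.001]
contact_force: [-0.1, -0.1, 0.5]
width: 0.0427
gripper_force: 0.0
```

Run:
```python
from h import *
import cv2
a=eyes.get_image("wrist")[:,:,::-1]
go(.504,.1824,.006,87.4)
cv2.imwrite("pics/w6.png",a)
```

```text
shift mm [ -1.    6.1 112.1] rot [0.02 0.08 0.05] t 19.7 w 0.0429 pos [0.5054 0.1885 0.1181] q6 1.84
```

View pics/w6.png

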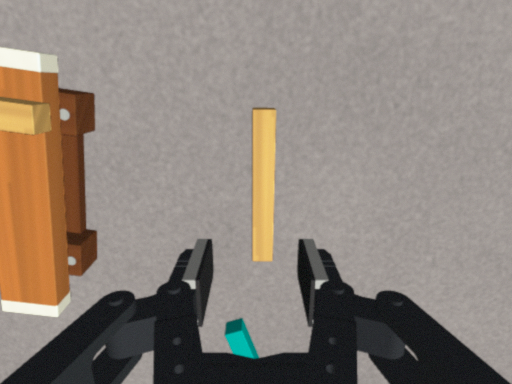

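The remaining pale sticker has top corners (252,109), (276,109), (272,261) and (252,261). The turquoise decoy is behind at (238,338).

Run:
```python
from h import *
c,y,L,W=rect(unproj("wrist",[(252,109),(276,109),(272,261),(252,261)],.018)); print(c,y,L,W)
go(*c,.006,y+90)
```

```text
[0.5028 0.1814] -2.8 0.1303 0.018
shift mm [ -2.1   7.2 112.1] rot [0.02 0.08 0.25] t 19.7 w 0.0429 pos [0.5054 0.1885 0.1181] q6 1.84
```

Emit:
servo_tool(
  series="-0.002 0.007 0.03 0 0 0 0.5; -0.002 0.007 0.06 0 0 0 0.5; -0.002 0.007 0.09 0 0 0 0.5; -0.002 0.007 0.11 0 0 0 0.5; -0.002 0.007 0.112 0 0 0 0.5",
)

```text
clock: 20.2
position: [0.5012, 0.1812, 0.0042]
ee_rot: [0.001, 1.0, -0.022, -0.003]
contact_force: [0.4, 0.4, -0.0]
width: 0.0427
gripper_force: 0.0
```

Emit:
servo_tool(
  series="0 0 0 0 0 0 0.5; 0 0 0 0 0 0 1; 0 0 0 0 0 0 1; 0 0 0 0 0 0 1; 0 0 0 0 0 0 1",
)

```text
clock: 20.7
position: [0.5048, 0.182, 0.0082]
ee_rot: [-0.0, 1.0, -0.023, 0.002]
contact_force: [0.0, -0.4, 6.7]
width: 0.0171
gripper_force: 30.6
```

Emit:
servo_tool(
  series="0 0 0 0 0 0 1; 0 0 -0.02 0 0 0 1; 0 0 -0.06 0 0 0 1; 0 0 -0.1 0 0 0 1; 0 0 -0.13 0 0 0 1",
)

```text
clock: 21.2
position: [0.5041, 0.1819, 0.1394]
ee_rot: [-0.0, 1.0, -0.023, 0.001]
contact_force: [1.1, 0.3, 0.8]
width: 0.0169
gripper_force: 29.9
```

```bash
python3 -c "
from h import *
go(.4655,.4044,.138,-10.2)"
```

```text
shift mm [ -48.6 -220.6    1.4] rot [ 7.000e-02 -1.400e-01 -8.239e+01] t 21.2 w 0.0169 pos [0.5041 0.1819 0.1394] q6 1.83
```

Emit:
servo_tool(
  series="-0.006 -0.025 0 0 0 -8 1; -0.016 -0.07 0 0 0 -16 1; -0.026 -0.117 0 0 0 -24 1; -0.037 -0.165 0 0 0 -32 1; -0.046 -0.205 0 0 0 -40 1",
)

```text
clock: 21.7
position: [0.4661, 0.3909, 0.1371]
ee_rot: [-0.0, 0.946, 0.324, 0.0]
contact_force: [0.7, 0.8, -0.4]
width: 0.0172
gripper_force: 29.9
```

Emit:
servo_tool(
  series="0 0 0 0 0 -8 1; 0 0 0 0 0 -16 1; 0 0 0 0 0 -24 1; 0 0 0 0 0 -32 1; 0 0 0 0 0 -40 1",
)

```text
clock: 22.2
position: [0.4666, 0.3886, 0.1368]
ee_rot: [0.0, 0.779, 0.628, -0.0]
contact_force: [0.8, 0.2, 0.0]
width: 0.0169
gripper_force: 29.9
```

Emit:
servo_tool(
  series="0 0 0 0 0 -2.4 1; 0 0 0 0 0 -2.4 1; 0 0 0 0 0 -2.4 1",
)

```text
clock: 22.5
position: [0.4668, 0.3885, 0.1369]
ee_rot: [0.0, 0.767, 0.641, -0.0]
contact_force: [0.7, 0.9, -0.8]
width: 0.0172
gripper_force: 29.9
```

```bash
python3 -c "
from h import *
go(.4655,.4044,.0582,-10.2)"
```

```text
shift mm [15.4 -4.1 78.7] rot [ 0.    0.   -0.05] t 22.5 w 0.0172 pos [0.4668 0.3885 0.1369] q6 0.76
```

Emit:
servo_tool(
  series="0.008 -0.002 0 0 0 0 1; 0.0155 -0.004 0.02 0 0 0 1; 0.0155 -0.004 0.045 0 0 0 1; 0.0155 -0.004 0.065 0 0 0 1; 0.0155 -0.004 0.07 0 0 0 1",
)

```text
clock: 23.0
position: [0.4642, 0.4042, 0.0644]
ee_rot: [-0.0, 0.767, 0.641, -0.002]
contact_force: [-0.5, -0.5, -0.5]
width: 0.0171
gripper_force: 29.9
```

Emit:
servo_tool(
  series="0 0 0 0 0 0 1; 0 0 0.004 0 0 0 1; 0 0 0.007 0 0 0 1; 0 0 0.0095 0 0 0 1; 0 0 0.0095 0 0 0 1",
)

```text
clock: 23.5
position: [0.4663, 0.4049, 0.0583]
ee_rot: [0.0, 0.767, 0.641, 0.001]
contact_force: [0.6, 0.5, 2.0]
width: 0.0173
gripper_force: 30.3
```

```bash
python3 -c "
from h import *
go(.4655,.4044,.0582,-10.2); print(manip.get_state()['contact_force'])"
```

```text
shift mm [-0.6 -0.7  0.1] rot [ 0.08 -0.07 -0.01] t 23.5 w 0.0173 pos [0.4663 0.4049 0.0583] q6 0.78
[0.59887332 0.53633037 1.97751981]
```

Contact reached; release and rise.

Emit:
servo_tool(
  series="0 0 0 0 0 0 0.6; 0 0 0 0 0 0 0.6; 0 0 0 0 0 0 0.6; 0 0 0 0 0 0 0.6",
)

```text
clock: 23.9
position: [0.4657, 0.4045, 0.0572]
ee_rot: [0.0, 0.767, 0.641, -0.0]
contact_force: [0.3, 0.7, -0.8]
width: 0.0341
gripper_force: 0.0
```

Emit:
servo_tool(
  series="0 0 -0.01 0 0 0 0.6; 0 0 -0.04 0 0 0 0.6; 0 0 -0.08 0 0 0 0.6; 0 0 -0.1 0 0 0 0.6; 0 0 -0.1 0 0 0 0.6",
)

```text
clock: 24.4
position: [0.4679, 0.4061, 0.1619]
ee_rot: [0.0, 0.767, 0.641, 0.004]
contact_force: [0.4, 0.9, 0.4]
width: 0.0341
gripper_force: 0.0
```

Run:
```python
from h import *
go(.5154,-.3784,.16,93.3)
```

```text
shift mm [-763.7  185.6   -1.6] rot [ 7.000e-02 -5.400e-01  7.651e+01] t 24.4 w 0.0341 pos [0.4679 0.4061 0.1619] q6 0.78
```

Emit:
servo_tool(
  series="-0.03 0.007 0 0 0 0 0.3; -0.075 0.018 0 0 0 0 0; -0.12 0.029 0 0 0 0 0; -0.165 0.04 0 0 0 0 0; -0.21 0.051 0 0 0 0 0",
)

```text
clock: 24.9
position: [0.4779, 0.1871, 0.1564]
ee_rot: [-0.0, 0.767, 0.642, -0.001]
contact_force: [0.8, -0.4, 0.1]
width: 0.0852
gripper_force: 0.0
```

Emit:
servo_tool(
  series="-0.046 0.011 0 0 0 0 0; -0.091 0.022 0 0 0 0 0; -0.137 0.033 0 0 0 0 0; -0.182 0.044 0 0 0 0 0; -0.228 0.055 0 0 0 0 0",
)

```text
clock: 25.4
position: [0.4916, -0.0469, 0.1566]
ee_rot: [-0.001, 0.767, 0.641, -0.0]
contact_force: [1.3, -0.2, 0.2]
width: 0.0852
gripper_force: 0.0
```

Emit:
servo_tool(
  series="-0.046 0.011 0 0 0 0 0; -0.091 0.022 0 0 0 0 0; -0.137 0.033 0 0 0 0 0; -0.182 0.044 0 0 0 0 0; -0.228 0.055 0 0 0 0 0",
)

```text
clock: 25.9
position: [0.5055, -0.2808, 0.1564]
ee_rot: [-0.001, 0.767, 0.641, -0.0]
contact_force: [1.6, 1.6, 0.5]
width: 0.0855
gripper_force: 0.0
```

Emit:
servo_tool(
  series="-0.04 0.01 0 0 0 8 0; -0.075 0.018 0 0 0 16 0; -0.098 0.024 0 0 0 24 0; -0.098 0.024 0 0 0 32 0; -0.098 0.024 0 0 0 40 0",
)

```text
clock: 26.4
position: [0.5117, -0.3808, 0.1557]
ee_rot: [-0.001, 0.942, 0.337, -0.001]
contact_force: [1.1, 0.8, -0.1]
width: 0.0856
gripper_force: 0.0
```

Emit:
servo_tool(
  series="0 0 0 0 0 8 0; 0 0 0 0 0 16 0; 0 0 0 0 0 24 0; 0 0 0 0 0 32 0; 0 0 0 0 0 36.5 0",
)

```text
clock: 26.9
position: [0.512, -0.3796, 0.1561]
ee_rot: [-0.001, 1.0, 0.027, -0.001]
contact_force: [0.3, 0.8, -0.7]
width: 0.0855
gripper_force: 0.0
```

Emit:
servo_tool(
  series="0 0 0 0 0 0 0; 0 0 0 0 0 0 0",
)

```text
clock: 27.1
position: [0.5122, -0.3798, 0.1565]
ee_rot: [-0.001, 1.0, 0.03, -0.0]
contact_force: [0.4, -0.1, -0.5]
width: 0.085
gripper_force: 0.0
```

Run:
```python
from h import *
import cv2
a=eyes.get_image("wrist")[:,:,::-1]; b=eyes.get_image("side")[:,:,::-1]
go(.5154,-.3784,.006,93.3)
m=np.hstack([a,cv2.resize(b[230:370,190:295],(288,384))])
cv2.imwrite("pics/w7.png",m)
```

```text
shift mm [  3.2  -1.3 150.9] rot [-0.03  0.03  0.07] t 27.2 w 0.0856 pos [ 0.5124 -0.3799  0.1569] q6 0.76
```

View pics/w7.png

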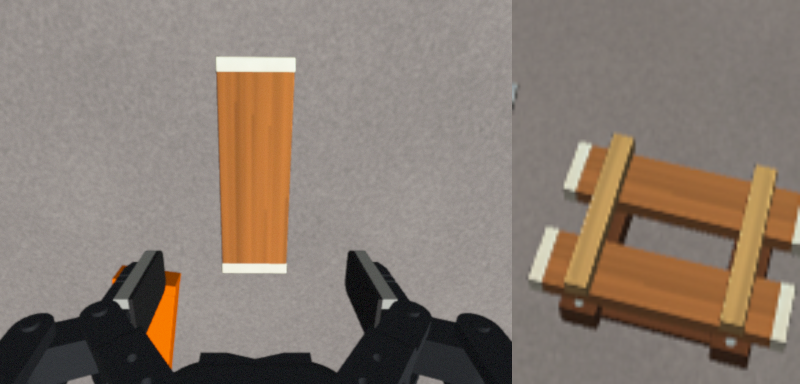

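Left: the wide brown board has top corners (216,57), (296,57), (287,273) and (222,273). The orange decoy lies behind it at (165,310). Right: the stand shows both boards with both stickers square above the bearers.

Run:
```python
from h import *
c,y,L,W=rect(unproj("wrist",[(216,57),(296,57),(287,273),(222,273)],.026)); print(c,y,L,W)
print("orange corner",unproj("wrist",[(180,272)],.026))
go(*c,.007,y+90)
```

```text
[ 0.513  -0.3807] 3.0 0.2011 0.0642
orange corner [[ 0.40935038 -0.31121349]]
shift mm [  0.6   0.9 149.9] rot [-0.03  0.03  0.37] t 27.2 w 0.0856 pos [ 0.5124 -0.3799  0.1569] q6 0.76
```

Emit:
servo_tool(
  series="0.0005 0.001 0.04 0 0 0 0; 0.0005 0.001 0.08 0 0 0 0; 0.0005 0.001 0.115 0 0 0 0; 0.0005 0.001 0.14 0 0 0 0; 0.0005 0.001 0.149 0 0 0 0",
  squeeze=45,
)

```text
clock: 27.7
position: [0.5115, -0.3796, 0.0053]
ee_rot: [-0.002, 1.0, 0.029, -0.002]
contact_force: [-0.3, 0.5, 1.3]
width: 0.0857
gripper_force: 0.0
```

Emit:
servo_tool(
  series="0 0 0 0 0 0 0; 0 0 0 0 0 0 1; 0 0 0 0 0 0 1; 0 0 0 0 0 0 1; 0 0 0 0 0 0 1",
)

```text
clock: 28.2
position: [0.5143, -0.3819, 0.0104]
ee_rot: [0.001, 1.0, 0.029, 0.001]
contact_force: [-0.5, 0.4, 7.6]
width: 0.0628
gripper_force: 51.7
```

Emit:
servo_tool(
  series="0 0 0 0 0 0 1; 0 0 -0.02 0 0 0 1; 0 0 -0.06 0 0 0 1; 0 0 -0.11 0 0 0 1; 0 0 -0.15 0 0 0 1",
)

```text
clock: 28.7
position: [0.5132, -0.3813, 0.1607]
ee_rot: [0.001, 1.0, 0.029, 0.001]
contact_force: [0.7, -0.5, -2.7]
width: 0.0623
gripper_force: 50.8
```

```bash
python3 -c "
from h import *
go(.5236,.3925,.17,79.8)"
```

```text
shift mm [  55.  -771.9  -10.2] rot [ 0.07 -0.07 13.51] t 28.7 w 0.0623 pos [ 0.5132 -0.3813  0.1607] q6 0.77
```

Emit:
servo_tool(
  series="0.0015 -0.02 -0.005 0 0 0 1; 0.0045 -0.06 -0.01 0 0 0 1; 0.0075 -0.105 -0.01 0 0 0 1; 0.0107 -0.15 -0.01 0 0 0 1; 0.014 -0.195 -0.01 0 0 0 1",
)

```text
clock: 29.2
position: [0.5143, -0.1827, 0.167]
ee_rot: [-0.001, 1.0, 0.029, -0.001]
contact_force: [0.3, 0.3, -3.1]
width: 0.0628
gripper_force: 50.8
```

Emit:
servo_tool(
  series="0.0032 -0.045 0 0 0 0 1; 0.0064 -0.09 0 0 0 0 1; 0.0096 -0.135 0 0 0 0 1; 0.0128 -0.18 0 0 0 0 1; 0.016 -0.225 0 0 0 0 1",
)

```text
clock: 29.7
position: [0.5169, 0.0424, 0.1671]
ee_rot: [-0.0, 1.0, 0.029, -0.001]
contact_force: [0.7, -0.2, -2.8]
width: 0.0623
gripper_force: 50.8
```

Emit:
servo_tool(
  series="0.0032 -0.045 0 0 0 0 1; 0.0064 -0.09 0 0 0 0 1; 0.0096 -0.135 0 0 0 0 1; 0.0128 -0.18 0 0 0 0 1; 0.016 -0.225 0 0 0 0 1",
)

```text
clock: 30.2
position: [0.5198, 0.2673, 0.1669]
ee_rot: [0.0, 1.0, 0.029, -0.001]
contact_force: [1.6, 0.0, -2.1]
width: 0.0624
gripper_force: 50.8
```

Emit:
servo_tool(
  series="0.003 -0.04 0 0 0 4 1; 0.006 -0.08 0 0 0 8 1; 0.0085 -0.11 0 0 0 12 1; 0.009 -0.12 0 0 0 13.5 1; 0.009 -0.12 0 0 0 13.5 1",
)

```text
clock: 30.7
position: [0.522, 0.3874, 0.1664]
ee_rot: [0.001, 0.996, -0.087, -0.001]
contact_force: [-0.5, -1.6, -2.1]
width: 0.0628
gripper_force: 50.8
```

Emit:
servo_tool(
  series="0 0 0 0 0 0 1; 0 0 0 0 0 0 1; 0 0 0 0 0 0 1",
)

```text
clock: 31.0
position: [0.5239, 0.3847, 0.1683]
ee_rot: [0.0, 0.996, -0.089, -0.0]
contact_force: [-0.4, -1.1, -2.9]
width: 0.0626
gripper_force: 50.8
```

```bash
python3 -c "
from h import *
go(.5236,.3925,.079,79.8)"
```

```text
shift mm [-1.6 -7.7 89.2] rot [ 0.03  0.01 -0.06] t 31.0 w 0.0626 pos [0.5239 0.3847 0.1683] q6 2.28
```

Emit:
servo_tool(
  series="-0.001 -0.004 0 0 0 0 1; -0.001 -0.0075 0.02 0 0 0 1; -0.001 -0.0075 0.045 0 0 0 1; -0.001 -0.0075 0.065 0 0 0 1; -0.001 -0.0075 0.079 0 0 0 1",
)

```text
clock: 31.5
position: [0.5239, 0.3929, 0.0879]
ee_rot: [0.0, 0.996, -0.089, -0.001]
contact_force: [-0.2, 0.2, -2.7]
width: 0.0628
gripper_force: 50.7
```

Emit:
servo_tool(
  series="0 0 0 0 0 0 1; 0 0 0 0 0 0 1; 0 0 0.002 0 0 0 1; 0 0 0.004 0 0 0 1; 0 0 0.005 0 0 0 1",
)

```text
clock: 32.0
position: [0.5246, 0.3935, 0.0849]
ee_rot: [-0.0, 0.996, -0.089, 0.001]
contact_force: [0.2, 0.5, -2.1]
width: 0.0626
gripper_force: 50.8
```

Run:
```python
from h import *
import cv2
go(.5236,.3925,.079,79.8)
```

```text
shift mm [-0.8  1.2  5.9] rot [-0.04 -0.05 -0.  ] t 32.0 w 0.0626 pos [0.5246 0.3935 0.0849] q6 2.29
```

Creep down until contact.

Emit:
servo_tool(
  series="0 0 0.001 0 0 0 1; 0 0 0.002 0 0 0 1; 0 0 0.003 0 0 0 1; 0 0 0.0035 0 0 0 1; 0 0 0.0035 0 0 0 1",
)

```text
clock: 32.5
position: [0.5243, 0.3933, 0.0807]
ee_rot: [0.0, 0.996, -0.089, -0.0]
contact_force: [-0.2, -0.4, -2.7]
width: 0.0627
gripper_force: 50.8
```

Emit:
servo_tool(
  series="0 0 0.001 0 0 0 1; 0 0 0.0015 0 0 0 1; 0 0 0.0015 0 0 0 1",
)

```text
clock: 32.8
position: [0.5243, 0.3933, 0.0792]
ee_rot: [0.0, 0.996, -0.089, -0.0]
contact_force: [-0.7, -0.3, -3.2]
width: 0.0625
gripper_force: 50.8
```

Emit:
servo_tool(
  series="0 0 0.0005 0 0 0 1; 0 0 0.001 0 0 0 1; 0 0 0.001 0 0 0 1",
)

```text
clock: 33.1
position: [0.5244, 0.3934, 0.0785]
ee_rot: [-0.0, 0.996, -0.089, 0.0]
contact_force: [0.2, -0.7, -1.8]
width: 0.0628
gripper_force: 50.9
```

Emit:
servo_tool(
  series="0 0 0.0005 0 0 0 1; 0 0 0.0005 0 0 0 1",
)

```text
clock: 33.3
position: [0.5244, 0.3934, 0.0785]
ee_rot: [-0.0, 0.996, -0.089, 0.0]
contact_force: [-1.8, 0.1, 1.2]
width: 0.0625
gripper_force: 51.3
```

Contact at about .0785, as expected. Release.

Emit:
servo_tool(
  series="0 0 0 0 0 0 0.12; 0 0 0 0 0 0 0.12; 0 0 0 0 0 0 0.05; 0 0 0 0 0 0 0.05; 0 0 0 0 0 0 0.05",
)

```text
clock: 33.8
position: [0.5244, 0.3934, 0.0778]
ee_rot: [-0.0, 0.996, -0.089, 0.0]
contact_force: [-1.0, -0.3, 1.2]
width: 0.0812
gripper_force: 0.0
```

Emit:
servo_tool(
  series="0 0 -0.01 0 0 0 0.05; 0 0 -0.03 0 0 0 0.05; 0 0 -0.06 0 0 0 0.05; 0 0 -0.1 0 0 0 0.05; 0 0 -0.14 0 0 0 0.05",
)

```text
clock: 34.3
position: [0.5241, 0.3932, 0.2196]
ee_rot: [0.0, 0.996, -0.089, -0.0]
contact_force: [0.6, 0.8, -0.5]
width: 0.0809
gripper_force: 0.0
```

Emit:
servo_tool(
  series="0 0.03 0 0 0 0 0.05; 0 0.07 0 0 0 0 0.05; 0 0.11 0 0 0 0 0.05; 0 0.15 0 0 0 0 0.05; 0 0.18 0 0 0 0 0.05",
)

```text
clock: 34.8
position: [0.4918, 0.2142, 0.2188]
ee_rot: [0.0, 0.996, -0.089, 0.001]
contact_force: [0.8, -0.6, -0.4]
width: 0.0813
gripper_force: 0.0
```

Emit:
servo_tool(
  series="0 0 0 0 0 0 0.05; 0 0 0 0 0 0 0.05; 0 0 0 0 0 0 0.05; 0 0 0 0 0 0 0.05; 0 0 0 0 0 0 0.05",
)

```text
clock: 35.3
position: [0.4926, 0.2172, 0.2177]
ee_rot: [-0.0, 0.996, -0.088, -0.0]
contact_force: [-0.0, -0.2, -0.1]
width: 0.081
gripper_force: 0.0
```

Run:
```python
from h import *
import cv2
b=eyes.get_image("side")[:,:,::-1]
cv2.imwrite("pics/f.png",cv2.resize(b[225:375,170:320],(600,600),interpolation=cv2.INTER_CUBIC))
```

```text
(no output)
```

View pics/f.png

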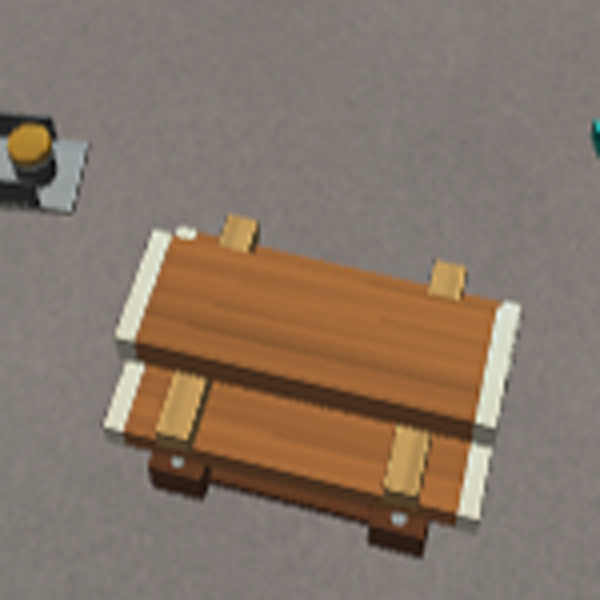

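The stack stands: the wide board lies level on both stickers, with top corners about (153,230), (118,342), (478,430) and (521,303). The plane is undisturbed. I'll check the numbers, then hand in.

Run:
```python
from h import *
S=np.array([.5246,.3938]);a=np.radians(-10.2)
c,y,L,W=rect(unproj("side",np.array([(153,230),(118,342),(478,430),(521,303)])/4+[170,225]-.4,.094)); d=c-S
x_,y_=d@[np.cos(a),np.sin(a)],d@[-np.sin(a),np.cos(a)]
print(c,y,L,W,x_,y_)
if abs(x_)<.012 and abs(y_)<.009 and abs(y+10.2)<5: print(manip.sign_off())
```

```text
[0.5261 0.3922] -9.6 0.1943 0.0659 0.0017596289964652502 -0.0013090858622713925
the job is handed in; nothing more can be done
None
```

The stack is built and handed in at about 35 s: both narrow boards, both stickers and the wide board are on the stand. The wide board measured within 2 mm of centre and under 1° off square, no bystander was touched, and the hand-in gave no verdict.

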